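# Shut the polishing box and seat its keyed spindle

### The job

Close up the stone-polishing box by pushing its loaded tray fully shut. Then take the keyed spindle (square wooden grip) from its rest, put its foot into the hub on top of the box, turn it until the key slips into the keyway, and push it fully home against the spring until its flange sits on the hub. Finish while still gripping the spindle and holding it down, with the tray shut, and leave the other things on the table where they are.

Things in the scene. Friction and masses are not known exactly. Their poses are not given: they have to be found in the camera images.
- polisher: Grey sheet-metal polishing box, fixed to the table, 170 (x) x 200 (y) x 95 mm high. Origin: centre of its underside. Its x axis points from the tray side (front, roughly towards the robot) to the back, z up. On top stands a steel hub, about 48 mm across and 60 mm high, so its rim is 155 mm above the table.
- mouth (a point): Centre of the hub's bore at its top rim, 155 mm above the table; axes of the box. Bore 20 mm across with one keyway slot, 9.5 mm wide, out to 17 mm from the axis, open at the top, as deep as the bore. The hub does not turn, but its angle differs each time: the keyway points along the box's x (away from the robot), give or take 0.5 rad, to be seen from above or felt for.
- spring (a point): Centre of the top of the brass spring plunger as it rests in the hub's bore, 25 mm below the rim (fixed point, axes of the box). It pushes the spindle back up: 4 N when first touched, 12 N with the spindle home (20 mm further down).
- tray (a joint): How far the box's slide-out tray (loaded with stone blanks) is open, m: 0 = shut; it slides out along the box's -x axis, starts 45 to 75 mm open, takes about 2 N to slide and stays where it is left.
- tray_pull (a point): Middle of the outer (robot-side) face of the steel pull on the tray's front: a level bar 100 mm wide (along the box's y), 12 mm high and 24 mm deep, solid up to the tray front, 60 mm above the table. Axes those of the box. Pushing it along the box's +x shuts the tray.
- spindle_grip (a point): Centre of the spindle's square wooden grip, 30 x 30 mm, 50 mm tall (from 10 to 60 mm above the flange underside). The spindle (about 180 to 290 g) stands upright in a wooden rest. Its x axis points towards the key (the grip's faces are square to x and y), z up along the spindle.
- spindle_flange (a point): Centre of the underside of the spindle's round steel flange (52 mm across, 6 mm thick, a small nose on its rim just above the key), 35 mm below the grip's centre, 55 mm above the table in the rest. Home, it lies on the hub's rim. Below it: a steel shaft 17 mm across, with a key 6 mm wide out to 15 mm from the axis along +x, from 6 to 28 mm below the flange underside.
- spindle_foot (a point): Tip of the spindle's shaft, 45 mm below the flange underside; its last 4 mm are tapered. Below the key, 17 mm of plain shaft enter the hub before the key meets its rim.
- rest: Wooden block 70 x 70 x 55 mm, fixed, with a 32 mm square hole in which the spindle stands. Origin: centre of its underside.
- rest2: The same block, in which the punch stands. Origin: centre of its underside.
- punch: Bystander: punch with a ROUND, bulged wooden handle (up to 30 mm across) and no key, standing in the other rest; its top is 66 mm above its flange underside, which is its origin.
- dish: Bystander: small white bowl, 60 mm across, 26 mm high; origin at its underside.
- slab: Bystander: dark stone slab 90 x 50 x 22 mm; origin at its underside.
- mug: Bystander: white mug, 76 mm across, 85 mm high; origin at its underside.
- brush: Bystander: wooden brush lying on the table.
- chisel: Bystander: slim steel tool with a wooden handle lying on the table.
- whetstone: Bystander: grey whetstone 120 x 45 x 25 mm; origin at its underside.
- spindle: The whole spindle; origin at the centre of its flange's underside, x axis towards the key, z up.

How it is judged:
By the outcome, as a careful person would: the job done as asked, in the order asked, and still so for the second after the job is handed in, while the arm keeps its last pose, push and grip.
It also fails if it takes over 64 s, if anything falls off the work surface, if the arm or the gripper's body presses on something with over 40 N, if the wrist force passes 120 N, or if a joint passes its speed limit or range.

### The arm

A 6-joint arm with a two-finger parallel gripper is mounted at the origin on the work surface. World frame = base frame: x ahead of the robot, y to its left, z up, the work surface at z = 0. Lengths are in m, angles in rad, forces in N, time in s.
With the tool pointing down it reaches from about 0.25 to 0.725 m from the base axis. Payload 9.7 kg.
Tool frame: the origin (TCP) lies on the centre line of the jaws, within the pads' length; the fingertips stand 11 mm ahead of it and the grasp point (between the pads) lies 8 mm behind it; z points along the fingers, y is the line along which they close (so a half turn about z gives the same grasp; the last joint's range is limited). The gripper opens to 85 mm and grips with 20 to 120 N. Pads are 22 mm wide; open, the fingers measure 114 mm over their backs; the gripper's body (76 mm by 85 mm) begins 54 mm behind the grasp point. The pads swing forward as they close: fully open they stand 13 mm farther back than shut.
Start: joints at [1.301, 0.087, 0.176, 1.66, 0, 1.571], TCP at [0.147, 0.53, 0.242] pointing down, gripper open.
Joint ranges: [-3.13, 3.13], [-0.85, 1.81], [-1.15, 1.24], [-2.2, 2.28], [-1.44, 1.52], [-3.14, 3.14]. Speed limits (rad/s): [2.22, 2.22, 2.57, 3.14, 3.14, 3.14].

### API

Orientations are given as a rotation vector (axis times angle).
In Python, from workcell import manip, cams, workorder gives the robot as it stands. The module is installed in compiled form; this text tells all that it offers.
- The arm moves only by the tool carry_out, never from a script. Its argument "commands" is a list of rows, each a list of 4 numbers: the shift along the world's x, y, z in units of 0.03 m (1.0 is 0.03 m), then the turn about the world's z in units of 0.1 rad (1.0 is 0.1 rad). A call has 1 to 12 rows; each row shifts and turns the commanded pose from where the row before left it; what a row does not reach is not made up. A row lasts 1/12 s, in which the tool goes at most 41.7 mm and 7.16 degrees, less where a joint would pass 70% of its speed; a pose out of reach is approached as far as the arm can. A call with a number of a shift or a turn outside -1 to 1 is refused whole. A call with a gripper value outside its range is refused whole. "gripper" is the closure, from -1 (fully open) to 1 (shut), set as the call begins (left out, the last holds). The fingers move at their own pace and stop on an object; the grip force is fixed at half the most. Time passes only in rows, so rows that do not move let the fingers close. It gives the time, the measured TCP pose, the force, the opening and the grip force at its end, in the units of the state.
- manip.get_state(): the state, without advancing time (a new reading comes with each control period).
- cams.get_image(name): name is "scene" or "top" or "wrist"; returns a dict with "pixels" (420x560x3 uint8, blue, green, red), "camera_matrix" (3x3 intrinsics, pixels), "R" (3x3) and "t" (3): a world point X has camera coordinates R X + t. Camera axes: x right, y down, z forward; pixel columns grow to the right and rows downward; lengths in m; the calibration is good to about 2 mm. A picture is of the moment at which its call begins. There is no depth.
- workorder.close_job(): hands the job in; it is judged then, once.
The state is a dict: "time": time; "joint_positions": joint angles; "joint_vel": joint speeds; "tau": joint torques, N m; "tool_pos": TCP position; "tool_rot": TCP orientation; "ft_force": force on the tool from outside, world axes, zero at the start; "ft_torque": the same for the moment, N m; "gripper_width": finger opening in m; "finger_force": force on a finger pad.
Only numpy, scipy, OpenCV 4.12 (cv2) and the standard library are available. Lean on these libraries where they do the work, as an engineer would, in place of code of your own. Each camera call takes 0.05 s, during which the arm holds its last target. There are 200 camera calls.

## Working session

There is one attempt and no reset: what is moved stays moved. The work goes in short steps, Python scripts to look and compute and a tool call to move; the robot and the scene stay as the last step left them, time stands still between calls to the robot, and variables do not carry over. Pictures are saved under pics/ and viewed, at most 10 in all, crops included, and the job is handed in when it is done.

Besides the shell and the picture viewer there is one more tool, called after "Call:" by a JSON object that holds its "fn" and its "kwargs", one argument or row to a line. carry_out: Moves the arm, as the interface text tells. Shifts and turns lie within -1 to 1; 1 stands for 0.03 m of shift or 0.1 rad of turn. Its arguments: {"type":"object","properties":{"commands":{"type":"array"},"gripper":{"type":"number"}},"required":["commands"]}

```bash
mkdir -p pics; cat > h.py <<'E'
import numpy as np, cv2
from workcell import manip, cams, workorder
def snap(n,f=None):
    d=cams.get_image(n); p=np.array(d["pixels"]); 
    if f: cv2.imwrite(f"pics/{f}.png",p)
    return p,np.array(d["camera_matrix"]),np.array(d["R"]),np.array(d["t"])
def ray(uv,c,z):
    _,K,R,t=c; o=-R.T@t; d=R.T@np.linalg.solve(K,[uv[0],uv[1],1.]); return o+d*(z-o[2])/d[2]
def proj(X,c):
    _,K,R,t=c; q=K@(R@np.array(X)+t); return q[:2]/q[2]
E
python3 - <<'E'
from h import *
a=snap("scene");b=snap("top")
im=np.vstack([a[0],b[0]])
cv2.imwrite("pics/a.png",a[0]);cv2.imwrite("pics/b.png",b[0])
np.savez("cal.npz",a=np.array(0),K=b[1],R=b[2],t=b[3],Ka=a[1],Ra=a[2],ta=a[3])
for c in(a,b):print(c[1],c[2],-c[2].T@c[3])
E
```

```text
[[528.88631129   0.         272.99654182]
 [  0.         528.88631129 207.60025807]
 [  0.           0.           1.        ]] [[-0.3943521   0.91889973  0.0104741 ]
 [ 0.69673259  0.30640064 -0.6486003 ]
 [-0.59920791 -0.24847924 -0.76105712]] [1.32473139 0.35177973 1.11117039]
[[480.38387311   0.         284.87439679]
 [  0.         480.38387311 209.82111564]
 [  0.           0.           1.        ]] [[ 0.00354935 -0.999937    0.01064839]
 [-0.9908471  -0.00495362 -0.13489804]
 [ 0.13494229 -0.01007212 -0.99080227]] [0.34511713 0.02364124 1.49326535]
```

View pics/a.png

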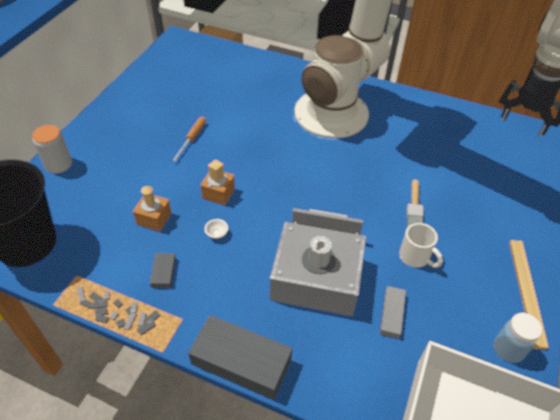

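View pics/b.png

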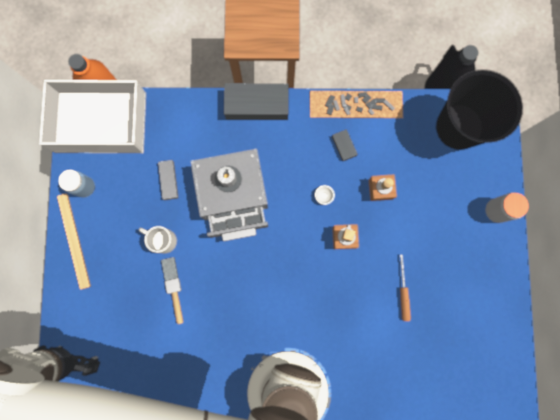

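The scene view shows the box with its open tray and two rests at (218,185) and (152,210). In the top view the box is at (229,183), the pull at (237,233), and the rests at (346,237) and (384,187). I'll enlarge the crops to see which handle is square.

```bash
python3 - <<'E'
from h import *
a=cv2.imread("pics/a.png");b=cv2.imread("pics/b.png")
r=lambda im,x,y,w,h,W,H:cv2.resize(im[y:y+h,x:x+w],(W,H),interpolation=cv2.INTER_CUBIC)
t=np.hstack([r(b,185,145,90,100,405,450) ,np.vstack([r(b,325,165,80,90,240,270),np.zeros((180,240,3),np.uint8)])])
l=r(a,130,150,110,80,390,284); t2=np.zeros((600,800,3),np.uint8)
t2[:450,:645]=t[:, :645]; t2[300:584,407:797]=l
cv2.imwrite("pics/c.png",t2)
d=np.load("cal.npz");c=(0,d["K"],d["R"],d["t"])
for n,uv,z in[("hub",(228,176),.155),("pull",(238,234),.06),("rest346",(346,237),.055),("rest384",(384,187),.055),("g346",(347,234),.115),("g384",(387,183),.115)]:
    print(n,ray(uv,c,z).round(3))
E
```

```text
hub [0.623 0.172 0.155]
pull [0.467 0.149 0.06 ]
rest346 [ 0.46  -0.175  0.055]
rest384 [ 0.613 -0.293  0.055]
g346 [ 0.463 -0.17   0.115]
g384 [ 0.613 -0.289  0.115]
```

View pics/c.png

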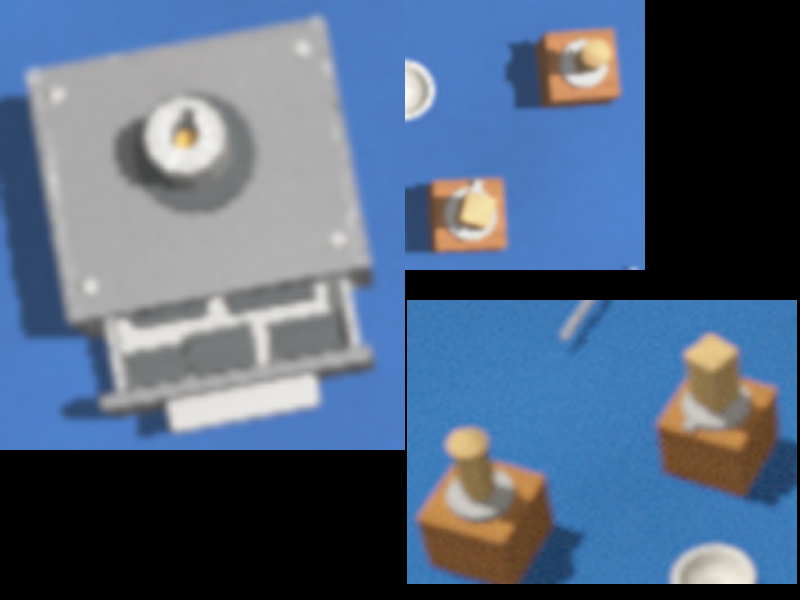

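The square-gripped spindle is at (346,237) in the top view, nose pointing up and slightly right. The round punch is at (384,187). The hub bore is near (226,175) with its keyway pointing up, and the pull's outer edge runs (223,240)–(256,234).

```bash
python3 - <<'E'
from h import *
d=np.load("cal.npz");c=(0,d["K"],d["R"],d["t"])
P=lambda x,y,z:ray((185+x/4.5-.4,145+y/4.5-.4),c,z)
Q=lambda x,y,z:ray((325+(x-405)/3-.3,165+y/3-.3),c,z)
C=[P(*p,.095) for p in[(28,72),(322,18),(372,268),(72,322)]]
print(np.round(C,3),np.mean(C,0).round(3))
ang=lambda v:np.arctan2(v[1],v[0]).round(3)
print("yaw",ang(C[0]-C[3]),ang(C[1]-C[2]),ang(C[0]-C[1])-1.571,ang(C[3]-C[2])-1.571,[np.linalg.norm(C[i]-C[i-1]).round(3) for i in range(4)])
p,q=P(172,430,.066),P(320,402,.066);print("pull",p.round(3),q.round(3),((p+q)/2).round(3),np.linalg.norm(p-q),ang(p-q)-1.571)
h=P(186,137,.155);k=P(188,115,.155);print("hub",h.round(3),"key",ang(k-h))
f=Q(470,212,.061);n=Q(478,185,.061);print("flange",f.round(3),"nose",ang(n-f),np.linalg.norm(n-f))
g=[Q(*x,.115) for x in[(471,190),(496,197),(488,229),(460,223)]]
print("grip",np.mean(g,0).round(3),ang(g[0]-g[3]),ang(g[1]-g[2]),ang(g[0]-g[1])-1.571)
s=manip.get_state();print({k:np.round(v,3) for k,v in s.items()})
E
```

```text
[[0.682 0.29  0.095]
 [0.72  0.096 0.095]
 [0.552 0.061 0.095]
 [0.516 0.256 0.095]] [0.617 0.176 0.095]
yaw 0.199 0.204 0.19300000000000006 0.18500000000000005 [np.float64(0.17), np.float64(0.197), np.float64(0.171), np.float64(0.198)]
pull [0.448 0.193 0.066] [0.467 0.096 0.066] [0.457 0.144 0.066] 0.0991993085581834 0.19199999999999995
hub [0.626 0.178 0.155] key -0.069
flange [ 0.464 -0.175  0.061] nose -0.3 0.028352530851935877
grip [ 0.462 -0.176  0.115] -0.333 -0.259 -0.2709999999999999
{'time': np.float64(0.1), 'joint_positions': array([ 1.301,  0.087,  0.175,  1.66 , -0.   ,  1.571]), 'joint_vel': array([ 0.001, -0.001,  0.002, -0.001, -0.001, -0.001]), 'tau': array([ 0.0000e+00, -5.2156e+01,  4.6566e+01,  1.6000e-02, -0.0000e+00,
       -0.0000e+00]), 'tool_pos': array([0.147, 0.53 , 0.242]), 'tool_rot': array([-4.220e-01, -3.113e+00,  2.000e-03]), 'ft_force': array([ 0.949, -0.99 ,  0.151]), 'ft_torque': array([-0.009, -0.048,  0.023]), 'finger_force': np.float64(0.0), 'gripper_width': np.float64(0.086)}
```

Call:
{"fn": "carry_out", "kwargs": {
  "commands": [
    [0.65,-1,-0.1,0.39],
    [0.65,-1,-0.1,0.39],
    [0.65,-1,-0.1,0.39],
    [0.65,-1,-0.1,0.39],
    [0.65,-1,-0.1,0.39],
    [0.65,-1,-0.1,0.39],
    [0.65,-1,-0.1,0.39],
    [0.65,-1,-0.1,0.39],
    [0.65,-1,-0.1,0.39],
    [0.65,-1,-0.1,0.39],
    [0.65,-1,-0.1,0.39],
    [0.65,-1,-0.1,0.39]
  ],
  "gripper": 1
}}

```text
time: 1.1
tool_pos: [0.3811, 0.1684, 0.2061]
tool_rot: [-0.314, 3.126, 0.0]
ft_force: [0.3, 0.8, -0.2]
gripper_width: 0.0004
finger_force: 0.0
```

Call:
{"fn": "carry_out", "kwargs": {
  "commands": [
    [0.45,-0.55,-0.2,0],
    [0.45,-0.55,-0.8,0],
    [0,0,-1,0],
    [0,0,-1,0],
    [0,0,-1,0],
    [0,0,-1,0],
    [0,0,0,0]
  ]
}}

```text
time: 1.68
tool_pos: [0.4044, 0.1359, 0.0507]
tool_rot: [0.31, -3.118, 0.003]
ft_force: [-1.3, -0.6, -0.9]
gripper_width: -0.0001
finger_force: 0.0
```

Call:
{"fn": "carry_out", "kwargs": {
  "commands": [
    [0.5,0.1,0,0],
    [0.5,0.1,0,0],
    [0.3,0.06,0,0],
    [0,0,0,0]
  ]
}}

```text
time: 2.02
tool_pos: [0.4481, 0.1453, 0.0574]
tool_rot: [-0.311, 3.125, 0.0]
ft_force: [-0.4, -1.3, 0.2]
gripper_width: -0.0002
finger_force: 0.0
```

Call:
{"fn": "carry_out", "kwargs": {
  "commands": [
    [0.4,0.08,0,0],
    [0.4,0.08,0,0],
    [0.4,0.08,0,0],
    [0,0,0,0]
  ]
}}

```text
time: 2.35
tool_pos: [0.4836, 0.1523, 0.057]
tool_rot: [-0.311, 3.125, 0.0]
ft_force: [-0.8, 0.4, -0.5]
gripper_width: -0.0
finger_force: 0.0
```

Call:
{"fn": "carry_out", "kwargs": {
  "commands": [
    [0.2,0.04,0,0],
    [0.2,0.04,0,0],
    [0,0,0,0]
  ]
}}

```text
time: 2.6
tool_pos: [0.4952, 0.1547, 0.0566]
tool_rot: [-0.311, 3.125, 0.0]
ft_force: [0.6, -0.0, 0.1]
gripper_width: -0.0002
finger_force: 0.0
```

```bash
python3 - <<'E'
from h import *
b=snap("top")[0][140:260,170:290];a=snap("scene")[0][190:320,250:390]
cv2.imwrite("pics/d.png",np.hstack([cv2.resize(b,(400,400),interpolation=2),cv2.resize(a,(400,400),interpolation=2)]))
E
```

```text
(no output)
```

View pics/d.png

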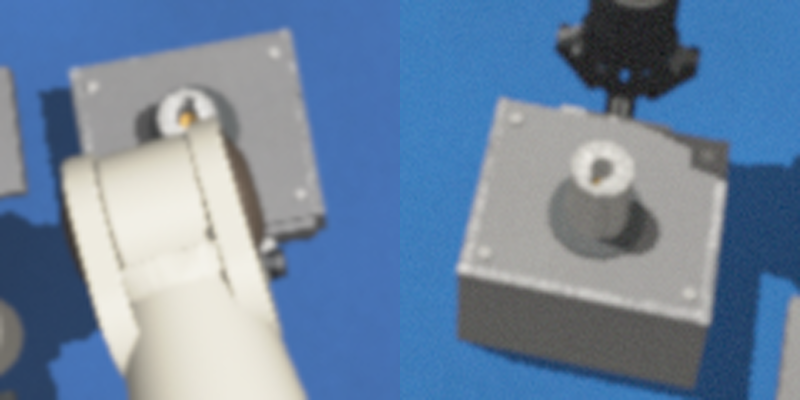

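The tray is nearly shut, with its front close to the box's front edge. I'll keep pushing until it stops.

Call:
{"fn": "carry_out", "kwargs": {
  "commands": [
    [0.1,0.02,0,0],
    [0.1,0.02,0,0],
    [0.1,0.02,0,0]
  ]
}}

```text
time: 2.95
tool_pos: [0.4967, 0.1549, 0.0562]
tool_rot: [0.31, -3.112, 0.002]
ft_force: [-53.4, -10.1, 35.5]
gripper_width: 0.0002
finger_force: 27.5
```

Call:
{"fn": "carry_out", "kwargs": {
  "commands": [
    [0.1,0.02,0,0],
    [0.1,0.02,0,0]
  ]
}}

```text
time: 3.12
tool_pos: [0.497, 0.155, 0.0561]
tool_rot: [0.31, -3.1, 0.004]
ft_force: [-85.7, -17.0, 56.2]
gripper_width: 0.0
finger_force: 44.7
```

Force rises sharply against a hard stop, so the tray is shut. I'll back off and go above the spindle.

Call:
{"fn": "carry_out", "kwargs": {
  "commands": [
    [-0.5,-0.1,0,0],
    [-0.9,-0.18,0,0],
    [-0.6,-0.12,0.5,0],
    [0,0,1,0],
    [0,0,1,0],
    [0,0,1,0],
    [0,0,1,0],
    [0,0,1,0],
    [0,0,0,0]
  ]
}}

```text
time: 3.87
tool_pos: [0.451, 0.146, 0.2273]
tool_rot: [-0.31, 3.118, 0.003]
ft_force: [0.3, 0.2, 1.0]
gripper_width: -0.0002
finger_force: 0.0
```

Call:
{"fn": "carry_out", "kwargs": {
  "commands": [
    [0.1,-0.97,0,-0.45],
    [0.1,-0.97,0,-0.45],
    [0.1,-0.97,0,-0.45],
    [0.1,-0.97,0,-0.45],
    [0.1,-0.97,0,-0.45],
    [0.1,-0.97,0,-0.45],
    [0,-0.97,0,-0.45],
    [0,-0.97,0,-0.45],
    [0,-0.97,0,-0.45],
    [0,-0.97,0,-0.45],
    [0,-0.97,0,-0.4],
    [0,0,0,0]
  ],
  "gripper": -1
}}

```text
time: 4.87
tool_pos: [0.4673, -0.1783, 0.2205]
tool_rot: [-0.466, -3.107, 0.002]
ft_force: [-1.1, -0.9, -0.7]
gripper_width: 0.0856
finger_force: 0.0
```

```bash
python3 - <<'E'
from h import *
w=snap("wrist","e");b=snap("top")[0][140:260,170:290]
np.savez("w.npz",K=w[1],R=w[2],t=w[3])
im=w[0].copy(); im[:200,-200:]=cv2.resize(b,(200,200),interpolation=2)
cv2.imwrite("pics/e2.png",im)
print(-w[2].T@w[3], proj((.463,-.175,.115),w),manip.get_state()["tool_pos"],manip.get_state()["ft_force"])
E
```

```text
[ 0.39832773 -0.15748233  0.35187292] [280.75469306 202.5568469 ] [ 0.46728244 -0.17535724  0.22078069] [-0.47619731  0.43339851 -0.65588609]
```

View pics/e2.png

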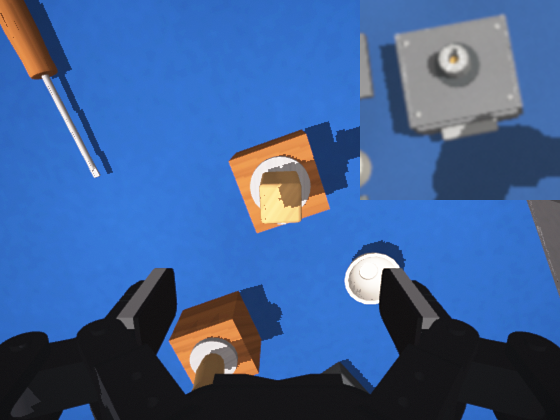

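The wrist view shows the grip's top face with corners near (261,198), (301,195), (301,221) and (262,223), almost aligned with the jaws. The inset shows the tray shut.

```bash
python3 - <<'E'
from h import *
d=np.load("w.npz");c=(0,d["K"],d["R"],d["t"])
g=cv2.imread("pics/e.png")[185:235,245:315]
hsv=cv2.cvtColor(g,cv2.COLOR_BGR2HSV)
m=((hsv[...,0]>15)&(hsv[...,0]<32)&(hsv[...,1]>60)).astype(np.uint8)
print(m.sum())
q=[(261,198),(301,195),(301,221),(262,223)]
X=[ray(u,c,.115) for u in q];print(np.round(X,4),np.mean(X,0))
ang=lambda v:np.arctan2(v[1],v[0])
print(ang(X[1]-X[0]),ang(X[2]-X[3]),ang(X[3]-X[0]),ang(X[2]-X[1]),[np.linalg.norm(X[i]-X[i-1]).round(4) for i in range(4)])
cv2.imwrite("pics/g.png",cv2.resize(g,(770,550),interpolation=2))
r=manip.get_state()["tool_rot"];R=cv2.Rodrigues(np.array(r))[0];print("tool y",ang(R[:,1]))
E
```

```text
1396
[[ 0.4557 -0.1874  0.115 ]
 [ 0.4619 -0.1598  0.115 ]
 [ 0.4805 -0.1651  0.115 ]
 [ 0.4737 -0.1924  0.115 ]] [ 0.46794706 -0.17614327  0.115     ]
1.3516629833018334 1.3284932527421092 -0.2717426628824422 -0.2771688814376715 [np.float64(0.0187), np.float64(0.0283), np.float64(0.0193), np.float64(0.0282)]
tool y 1.2771037883629863
```

View pics/g.png

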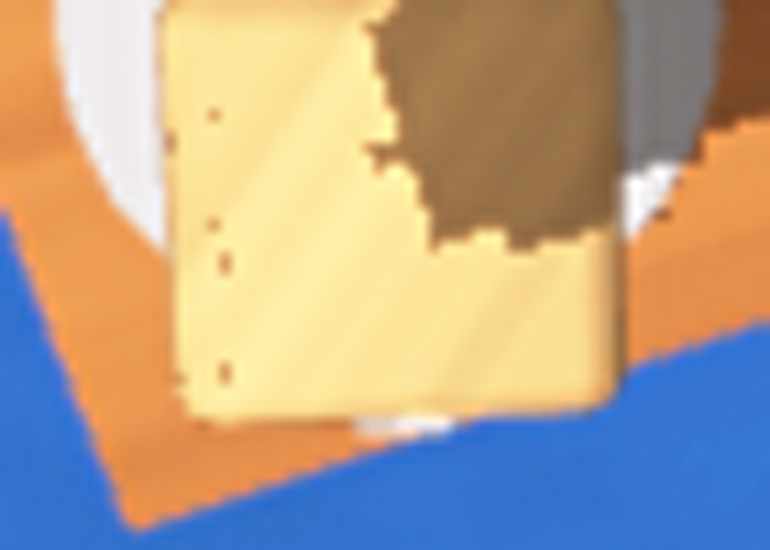

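The enlarged crop puts the grip's top centre at about (281,204), which gives (0.464,−0.175), with key yaw about −0.28. The nose shows at (281,223), on the side away from the robot.

Call:
{"fn": "carry_out", "kwargs": {
  "commands": [
    [-0.1,0,-0.9,0],
    [0,0,-0.9,0],
    [0,0,-0.9,0],
    [0,0,-0.9,0],
    [0,0,-0.9,0],
    [0,0,0,0],
    [0,0,0,0]
  ]
}}

```text
time: 5.55
tool_pos: [0.4639, -0.1734, 0.0858]
tool_rot: [-0.454, -3.106, -0.001]
ft_force: [0.4, 1.0, -0.6]
gripper_width: 0.0858
finger_force: 0.0
```

Call:
{"fn": "carry_out", "kwargs": {
  "commands": [
    [0,0,0,0],
    [0,0,0,0],
    [0,0,0,0],
    [0,0,0,0],
    [0,0,0,0],
    [0,0,0,0],
    [0,0,0,0],
    [0,0,0,0]
  ],
  "gripper": 1
}}

```text
time: 6.22
tool_pos: [0.4651, -0.1748, 0.0874]
tool_rot: [0.457, 3.106, -0.0]
ft_force: [-0.6, -0.2, 5.5]
gripper_width: 0.0295
finger_force: 60.2
```

Call:
{"fn": "carry_out", "kwargs": {
  "commands": [
    [0,0,0.5,0],
    [0,0,0.8,0],
    [0,0,1,0],
    [0,0,1,0],
    [0,0,1,0],
    [0,0,1,0],
    [0,0,1,0],
    [0,0,0,0]
  ]
}}

```text
time: 6.88
tool_pos: [0.4655, -0.175, 0.2809]
tool_rot: [0.456, 3.101, -0.002]
ft_force: [0.8, 0.2, -2.2]
gripper_width: 0.0298
finger_force: 59.8
```

Call:
{"fn": "carry_out", "kwargs": {
  "commands": [
    [0.25,0.93,0,0.2],
    [0.25,0.93,0,0.2],
    [0.25,0.93,0,0.2],
    [0.25,0.93,0,0.2],
    [0.25,0.93,0,0.2],
    [0.25,0.93,0,0.2],
    [0.25,0.93,0,0.2],
    [0.25,0.93,0,0.2],
    [0.25,0.93,0,0.2],
    [0.25,0.93,0,0.2],
    [0.25,0.93,0,0.1],
    [0.25,0.93,0,0]
  ]
}}

```text
time: 7.88
tool_pos: [0.5546, 0.1616, 0.2743]
tool_rot: [-0.127, -3.138, 0.001]
ft_force: [-0.6, -0.5, -2.3]
gripper_width: 0.0295
finger_force: 59.9
```

Call:
{"fn": "carry_out", "kwargs": {
  "commands": [
    [0,0,0,0],
    [0,0,0,0],
    [0,0,0,0]
  ]
}}

```text
time: 8.13
tool_pos: [0.5544, 0.16, 0.2745]
tool_rot: [-0.128, -3.138, 0.001]
ft_force: [0.0, -0.0, -3.1]
gripper_width: 0.0295
finger_force: 60.3
```

```bash
python3 - <<'E'
from h import *
w=snap("wrist","k");t=snap("top","k_top");s=snap("scene","k_scene")
np.savez("w2.npz",K=w[1],R=w[2],t=w[3])
im=w[0]
st=manip.get_state();print(st["tool_pos"],st["ft_force"],st["gripper_width"])
p=proj((.626,.178,.155),w);print(p)
u,v=np.clip(p.astype(int),[70,60],[489,359])
a=cv2.resize(im[v-60:v+60,u-70:u+70],(700,600),interpolation=2) 
cv2.imwrite("pics/k2.png",np.hstack([cv2.resize(a,(450,400)),cv2.resize(im,(350,400))]))
E
```

```text
[0.55448768 0.15929242 0.27534031] [ 0.06560932 -0.7044031  -2.9149131 ] 0.029727431133586633
[307.54241017 287.33211515]
```

View pics/k2.png

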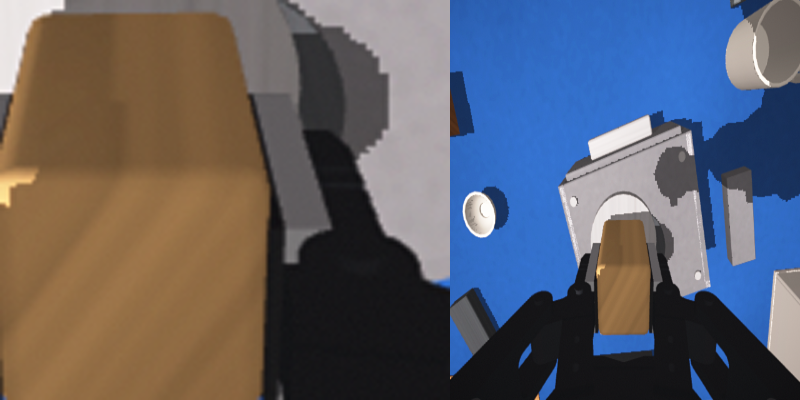

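The grip hides the hub from here. I'll step sideways to get one clear look at the keyway.

Call:
{"fn": "carry_out", "kwargs": {
  "commands": [
    [0.5,-0.9,0,0],
    [0.5,-0.9,0,0],
    [0.5,-0.9,0,0],
    [0,0,0,0],
    [0,0,0,0],
    [0,0,0,0]
  ]
}}

```text
time: 8.78
tool_pos: [0.5994, 0.0786, 0.2754]
tool_rot: [-0.131, -3.139, -0.0]
ft_force: [0.6, -0.2, -2.6]
gripper_width: 0.0298
finger_force: 60.4
```

```bash
python3 - <<'E'
from h import *
w=snap("wrist","m");t=snap("top","m_top")
np.savez("w3.npz",K=w[1],R=w[2],t=w[3])
st=manip.get_state();print(st["tool_pos"],st["ft_force"],w[1][0,0])
p=proj((.626,.178,.155),w);print(p)
u,v=np.clip(p.astype(int),[60,60],[499,359]);print(u-60,v-60)
a=cv2.resize(w[0][v-60:v+60,u-60:u+60],(600,600),interpolation=2)
cv2.imwrite("pics/m2.png",a)
E
```

```text
[0.5992026  0.07952625 0.27560248] [-0.55247904  1.01756105 -3.21311068] 347.1646087127164
[409.76366471 226.67018759]
349 166
```

View pics/m2.png

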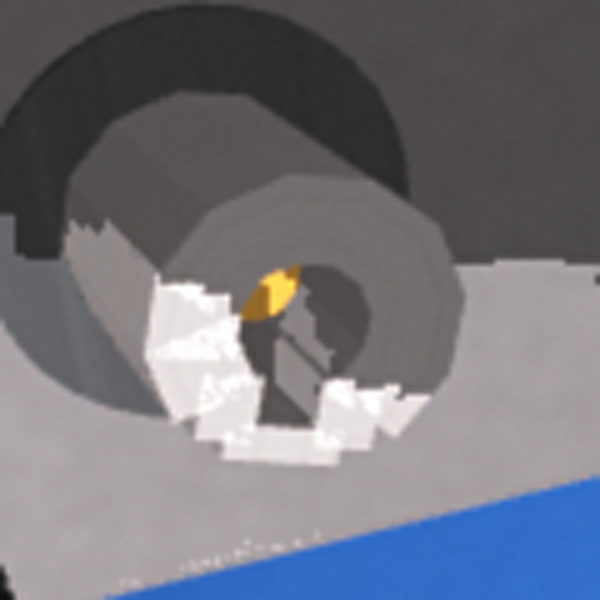

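The wrist crop shows the hub rim centred at crop pixel (305,322), with the keyway's outer end at about (287,427).

```bash
python3 - <<'E'
from h import *
d=np.load("w3.npz");c=(0,d["K"],d["R"],d["t"])
P=lambda x,y,z=.155:ray((349+x/5-.4,166+y/5-.4),c,z)
h=P(305,322);k=P(287,427);print(h,k,np.linalg.norm(k-h),np.arctan2(*(k-h)[1::-1]))
a,b=P(258,425),P(315,428);print(np.linalg.norm(a-b));print(np.linalg.norm(P(148,319)-P(465,319)))
for q in [(148,340),(465,298)]:print(P(*q))
st=manip.get_state();R=cv2.Rodrigues(np.array(st["tool_rot"]))[0];print(R.round(3),st["tool_pos"])
# top check: hub rim in top image
E
```

```text
[0.62873221 0.17794816 0.155     ] [0.64617429 0.17560129 0.155     ] 0.017599261223329766 -0.1337489019226024
0.009034708516434299
0.04891371636076248
[0.6297084  0.15379646 0.155     ]
[0.62681411 0.20235595 0.155     ]
[[-0.997  0.081  0.   ]
 [ 0.081  0.997  0.   ]
 [-0.     0.    -1.   ]] [0.5992026  0.07952625 0.27560248]
```

Call:
{"fn": "carry_out", "kwargs": {
  "commands": [
    [0.25,0.82,0,-0.1],
    [0.25,0.82,0,-0.1],
    [0.25,0.82,0,-0.1],
    [0.25,0.82,0,-0.1],
    [0,0,-0.6,-0.1],
    [0,0,-0.6,0],
    [0,0,0,0],
    [0,0,0,0],
    [0,0,0,0]
  ]
}}

```text
time: 9.63
tool_pos: [0.6293, 0.1778, 0.2407]
tool_rot: [0.206, 3.134, 0.001]
ft_force: [0.2, 0.5, -2.0]
gripper_width: 0.0297
finger_force: 60.5
```

```bash
python3 - <<'E'
from h import *
w=snap("wrist","n");s=snap("scene","n_scene")
st=manip.get_state();print(st["tool_pos"],st["ft_force"],cv2.Rodrigues(np.array(st["tool_rot"]))[0][:,1])
for X in [(.629,.178,.155),(.629,.178,.2)]:print(proj(X,s),proj(X,w))
p=proj((.629,.178,.17),s).astype(int);print(p)
u,v=p
a=cv2.resize(s[0][v-40:v+30,u-35:u+35],(500,500),interpolation=2)
cv2.imwrite("pics/n2.png",np.hstack([a,cv2.resize(w[0][:,200:340],(167,500),interpolation=2)]))
E
```

```text
[0.62975694 0.17760905 0.24099948] [ 0.28266823 -0.39694348 -2.24186125] [1.31492767e-01 9.91316766e-01 8.49601324e-04]
[319.60012815 244.1964562 ] [278.34928652 217.61216025]
[321.19987519 231.90081573] [278.6108537  244.14047402]
[320 240]
```

View pics/n2.png

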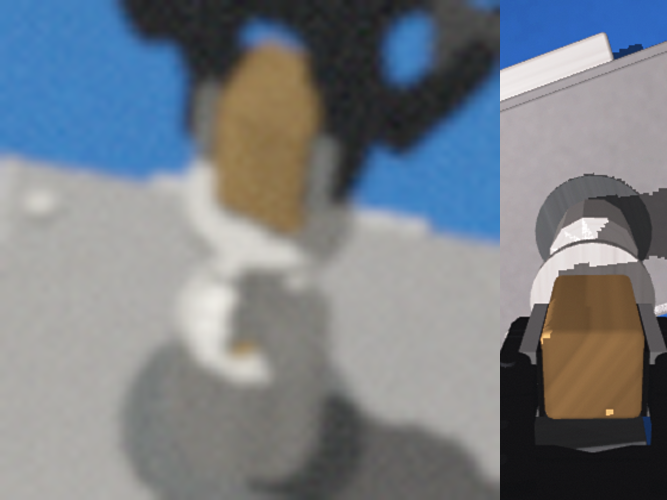

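The scene crop shows the spindle standing just over the hub. I'll lower it by feel.

Call:
{"fn": "carry_out", "kwargs": {
  "commands": [
    [0,0,-0.15,0],
    [0,0,-0.15,0],
    [0,0,-0.1,0],
    [0,0,0,0],
    [0,0,0,0]
  ]
}}

```text
time: 10.15
tool_pos: [0.6294, 0.1775, 0.2269]
tool_rot: [-0.207, -3.134, 0.0]
ft_force: [-0.6, 0.1, -2.9]
gripper_width: 0.0297
finger_force: 60.5
```

Call:
{"fn": "carry_out", "kwargs": {
  "commands": [
    [0,0,-0.1,0],
    [0,0,0,0],
    [0,0,0,0]
  ]
}}

```text
time: 10.4
tool_pos: [0.6295, 0.1776, 0.2241]
tool_rot: [-0.207, -3.135, 0.0]
ft_force: [-0.1, 0.2, -2.6]
gripper_width: 0.0296
finger_force: 60.5
```

Call:
{"fn": "carry_out", "kwargs": {
  "commands": [
    [0,0,-0.1,0],
    [0,0,-0.1,0],
    [0,0,0,0],
    [0,0,0,0]
  ]
}}

```text
time: 10.73
tool_pos: [0.6295, 0.1776, 0.2179]
tool_rot: [-0.207, -3.134, 0.0]
ft_force: [0.0, -0.3, -1.2]
gripper_width: 0.0293
finger_force: 60.5
```

Call:
{"fn": "carry_out", "kwargs": {
  "commands": [
    [0,0,-0.1,0],
    [0,0,-0.05,0],
    [0,0,0,0],
    [0,0,0,0]
  ]
}}

```text
time: 11.07
tool_pos: [0.6295, 0.1776, 0.2137]
tool_rot: [-0.207, -3.135, 0.0]
ft_force: [-0.6, 0.1, -2.9]
gripper_width: 0.0291
finger_force: 60.5
```

Call:
{"fn": "carry_out", "kwargs": {
  "commands": [
    [0,0,-0.1,0],
    [0,0,-0.05,0],
    [0,0,0,0],
    [0,0,0,0]
  ]
}}

```text
time: 11.4
tool_pos: [0.6295, 0.1776, 0.2091]
tool_rot: [-0.207, -3.134, 0.0]
ft_force: [0.4, -0.3, -3.7]
gripper_width: 0.0297
finger_force: 60.5
```

Call:
{"fn": "carry_out", "kwargs": {
  "commands": [
    [0,0,-0.1,0],
    [0,0,-0.05,0],
    [0,0,0,0],
    [0,0,0,0]
  ]
}}

```text
time: 11.73
tool_pos: [0.6297, 0.1776, 0.2053]
tool_rot: [0.207, 3.134, 0.001]
ft_force: [0.2, -0.5, 1.0]
gripper_width: 0.0293
finger_force: 61.0
```

The key has passed the rim and the spring's 4 N shows, both at the predicted heights. I'll continue to home.

Call:
{"fn": "carry_out", "kwargs": {
  "commands": [
    [0,0,-0.1,0],
    [0,0,-0.1,0],
    [0,0,-0.1,0],
    [0,0,-0.1,0],
    [0,0,0,0],
    [0,0,0,0]
  ]
}}

```text
time: 12.23
tool_pos: [0.6298, 0.1776, 0.1931]
tool_rot: [0.207, 3.134, 0.0]
ft_force: [-0.7, 0.1, 8.2]
gripper_width: 0.0291
finger_force: 61.7
```

Call:
{"fn": "carry_out", "kwargs": {
  "commands": [
    [0,0,-0.1,0],
    [0,0,-0.08,0],
    [0,0,0,0],
    [0,0,0,0]
  ]
}}

```text
time: 12.57
tool_pos: [0.6298, 0.1776, 0.1881]
tool_rot: [0.207, 3.133, 0.001]
ft_force: [-0.7, -0.2, 9.1]
gripper_width: 0.0292
finger_force: 61.9
```

Call:
{"fn": "carry_out", "kwargs": {
  "commands": [
    [0,0,-0.05,0],
    [0,0,-0.03,0],
    [0,0,0,0],
    [0,0,0,0]
  ]
}}

```text
time: 12.9
tool_pos: [0.6298, 0.1776, 0.1874]
tool_rot: [0.207, 3.132, 0.002]
ft_force: [-3.0, -2.1, 17.6]
gripper_width: 0.0293
finger_force: 63.0
```

Call:
{"fn": "carry_out", "kwargs": {
  "commands": [
    [0,0,-0.04,0],
    [0,0,0,0],
    [0,0,0,0],
    [0,0,0,0]
  ]
}}

```text
time: 13.23
tool_pos: [0.6298, 0.1776, 0.1874]
tool_rot: [0.207, 3.131, 0.002]
ft_force: [-4.1, -2.7, 23.3]
gripper_width: 0.0293
finger_force: 63.7
```

```bash
python3 - <<'E'
from h import *
s=snap("scene");t=snap("top");st=manip.get_state();print(st["tool_pos"],st["ft_force"],st["gripper_width"])
u,v=320,240
a=cv2.resize(s[0][v-55:v+75,u-65:u+65],(400,400),interpolation=2)
cv2.imwrite("pics/z.png",np.hstack([a,cv2.resize(t[0][:,:400],(381,400))]))
E
```

```text
[0.62981943 0.17765629 0.18741111] [-6.35118765 -2.06236859 22.13347058] 0.029082016695001905
```

View pics/z.png

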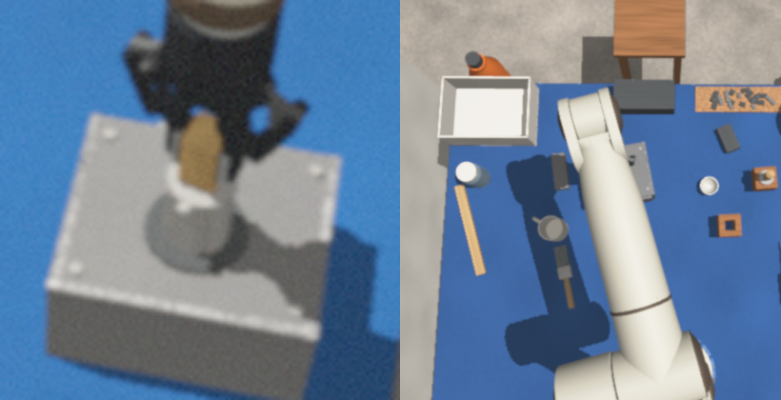

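The final picture shows the flange seated on the hub, the rest empty and the bystanders where they were. TCP height stays at 0.1874, the predicted home height, under about 25 N.

```bash
python3 -c "
from workcell import workorder
print(workorder.close_job())"
```

```text
the job is handed in; nothing more can be done
None
```

I pushed the tray shut against its stop, pressed the keyed spindle home with its flange on the hub, and handed the job in at about 13 s with the arm still gripping it and holding it down.

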